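# Click the round canisters shut

## Robot

A 6-joint arm with a two-finger parallel gripper is mounted at the origin on a cart in front of the work surface, level with it; the furniture and walls round the work are solid. World frame = base frame: x ahead of the robot, y to its left, z up, the work surface at z = 0. Lengths are in mm, angles in degrees, forces in N, time in s.
With the tool pointing down it reaches from about 300 to 850 mm from the base axis. Payload 4.2 kg.
Tool frame: the origin (TCP) lies at the very end of the fingers, on their centre line; the grasp point (between the pads) lies 19 mm behind it (env.grip_point_offset is the distance from the TCP to the grasp point, in mm); z points along the fingers, y is the line along which they close (so a half turn about z gives the same grasp; the last joint's range is limited). The gripper opens to 91 mm and grips with 3 to 60 N. Pads are 32 mm wide; open, the fingers measure 118 mm over their backs; the gripper's body (76 mm by 178 mm) begins 60 mm behind the grasp point.
Start: joints at [-69.5, 18.312, 89.639, -0, 72.044, -1.146], TCP at [212.108, -534.465, 213.976] pointing down, gripper open.
Joint ranges: [-177.97, 177.97], [-48.28, 115.42], [12.27, 149.76], [-77.06, 257.06], [2.81, 150.46], [-146.56, 146.56]. Speed limits (degrees/s): [147.25, 147.25, 180, 180, 180, 180].

## Interface

Orientations are given as [roll, pitch, yaw] about the fixed x, y, z axes, in that order (R = Rz(yaw) Ry(pitch) Rx(roll)).
In Python, from workcell import env gives the robot as it stands. The module is installed in compiled form; this text tells all that it offers.
- The arm moves only by the tool arm_command, never from a script. Its argument "rows" is a list of rows, each an object with "delta_pos": the shift along the tool's x, y, z in mm, a list of three; "roll": the turn about the tool's z in units of 5 degrees (1.0 is 5 degrees); "jaw": the opening in per cent of the stroke, from 0 (shut) to 100 (fully open). A call has 1 to 20 rows; each row is the pose to reach, as a shift and turn from the pose commanded when the call began, along the tool's axes at that moment; what a row does not reach only later rows make up. A row lasts 1/12 s, in which the tool goes at most 41.7 mm and 7.16 degrees, less where a joint would pass 70% of its speed; a pose out of reach is approached as far as the arm can. A call with a gripper value outside its range is refused whole. The fingers move at their own pace and stop on an object; "squeeze" is the grip in N (left out, the last holds). Time passes only in rows, so rows that repeat a pose let the fingers close. It gives the time, the measured TCP pose, the force, the opening and the grip force at its end, in the units of the state.
- env.state(): the state, without advancing time (a new reading comes with each control period).
- env.grab_frame(name): name is "scene" or "top"; returns a dict with "img" (384x512x3 uint8, blue, green, red), "z_map" (384x512 float32, mm along the optical axis (not along the pixel's ray), 0 where there is no reading), "fov_y" (degrees; the focal length in pixels is half the picture's height over the tangent of half this angle, whatever the lens; pixels are square), "cx", "cy" (the principal point, pixels), "R" (3x3) and "t" (3): a world point X has camera coordinates R X + t. Camera axes: x right, y down, z forward; pixel columns grow to the right and rows downward; lengths in mm; the calibration is good to about 2 mm. A picture is of the moment at which its call begins.
- env.job_done(): hands the job in; it is judged then, once.
The state is a dict: "time_s": time; "qpos": joint angles; "qvel": joint speeds; "effort": joint torques, N m; "ee_pos": TCP position; "ee_rot": TCP orientation; "force": force on the tool from outside, world axes, zero at the start; "torque": the same for the moment, N m; "gripper_width": finger opening in mm; "gripper_force": force on a finger pad.
Only numpy, scipy, OpenCV 4.12 (cv2) and the standard library are available. Lean on these libraries where they do the work, as an engineer would, in place of code of your own. Each camera call takes 0.05 s, during which the arm holds its last target. There are 200 camera calls.

## Task

Seal the two round storage canisters by pressing the brass button in the middle of each lid straight down until it clicks and stays down: first the short canister, whose button is light, then the tall one, whose button is stiff. Leave the square canister open with its button up, and leave all three canisters standing where they are.

Things in the scene. Friction and masses are not known exactly. Their poses are not given: they have to be found in the camera images.
- short_key_top (a point): centre of the top of the lid button, SHORT ROUND canister (loose, 0.7 kg, 98 mm across, lid top at z 80 mm). Brass button 44 mm across, mid-lid; top 15 mm over the lid when up (z 95), 3 mm when down (z 83). Light: resists up to 3.5 N, 2.5 mm down; past 6 mm it snaps to the bottom and stays; let go earlier, it springs up. z axis up; the point sinks with the button
- tall_key_top (a point): the same point of the TALL ROUND canister (loose, 0.9 kg, also 98 mm across, same white ceramic, steel lid and brass button, but lid top at z 125 mm). Button top at z 140 mm up, 128 mm down. Same 12 mm travel, snapping down past 6 mm and staying, but stiff: resists up to 9 N. z axis up
- square_key_top (a point): the same point of the SQUARE canister, which stays open (loose, 0.9 kg, 94 x 94 mm with rounded edges, same materials and same round button, lid top at z 100 mm). Button top at z 115 mm up, 103 mm down; it would resist up to 6 N and latch like the others. z axis up
Things that resemble listed ones, but are neither listed nor needed, are in the scene too. Leave any brown look-alike of the part that bears tall_key_top alone. What is shaped like the part that bears short_key_top but red is not meant.

How it is judged (in metres and radians):
On the way, in this order (a step that is already met when the one before it is completed fails the run):
1. the short round canister's button is down (height (world z) of short_key_top below 0.086 m), for 0.2 s.
2. then the tall round canister's button is down (height (world z) of tall_key_top below 0.131 m), for 0.2 s.
At the end, for the whole second after the job is handed in: The short and tall round canisters' buttons are latched down (tops below 86 and 131 mm), the square one's is up (top above 111 mm); all three canisters stand upright (within 0.1 rad), each button top within 40 mm of where it began (its own travel included) (height (world z) of short_key_top below 0.086 m and height (world z) of tall_key_top below 0.131 m and height (world z) of square_key_top above 0.111 m and angle between each of short_key_top, tall_key_top, square_key_top's own z axis and vertical below 0.1 rad and distance of each of short_key_top, tall_key_top, square_key_top from where it was at the start of the episode below 0.04 m); the robot touches nothing.
It fails at once if the square canister's button is pressed down (height (world z) of square_key_top below 0.109 m).
It also fails if it takes over 38 s, if anything falls off the work surface, if the arm or the gripper's body presses on something with over 40 N, if the wrist force passes 120 N, or if a joint passes its speed limit or range.

## Working session

There is one attempt and no reset: what is moved stays moved. The work goes in short steps, Python scripts to look and compute and a tool call to move; the robot and the scene stay as the last step left them, time stands still between calls to the robot, and variables do not carry over. Pictures are saved under pics/ and viewed, at most 10 in all, crops included, and the job is handed in when it is done.

Besides the shell and the picture viewer there is one more tool, called after "Emit:" by a JSON object that holds its "fn" and its "kwargs". arm_command: Moves the arm, as the interface text tells. Its arguments: {"type":"object","properties":{"rows":{"type":"array"},"squeeze":{"type":"number"}},"required":["rows"]}

```bash
mkdir -p pics
python3 - <<'E'
from workcell import env
import cv2, numpy as np, pickle
fs={n:env.grab_frame(n) for n in("scene","top")}
pickle.dump(fs,open('f0.pkl','wb'))
for n,f in fs.items(): cv2.imwrite(f'pics/{n}0.png',f['img']); print(n,f['fov_y'],f['t'],f['R'])
s=env.state();print(s['ee_pos'],s['ee_rot'],s['force'],s['time_s'],s['gripper_width'])
E
```

```text
scene 48.316863745268115 [ 265.62690871  381.67769624 1068.54378265] [[-0.78480821 -0.61957509 -0.0142402 ]
 [-0.41255036  0.53944336 -0.73403206]
 [ 0.46246976 -0.57019959 -0.6789655 ]]
top 50.45808094633088 [-157.40939832  464.03478384 1351.59620464] [[-0.00412404 -0.99991043 -0.01273276]
 [-0.98629474  0.00616742 -0.16487766]
 [ 0.16494142  0.0118783  -0.98623184]]
[ 211.94422475 -534.00879812  213.20314736] [-1.79905818e+02 -6.46917179e-04  2.16498510e+01] [-0.19838044  0.41610601  0.07415926] 0.1 91.53391416836043
```

View pics/scene0.png

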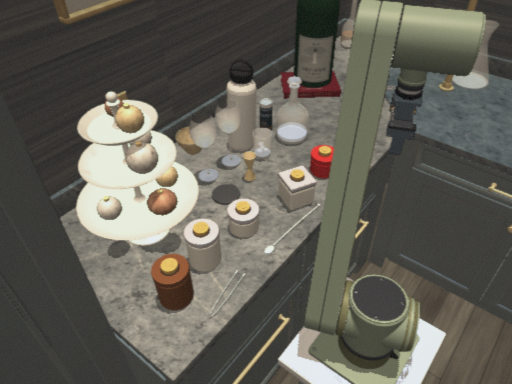

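View pics/top0.png

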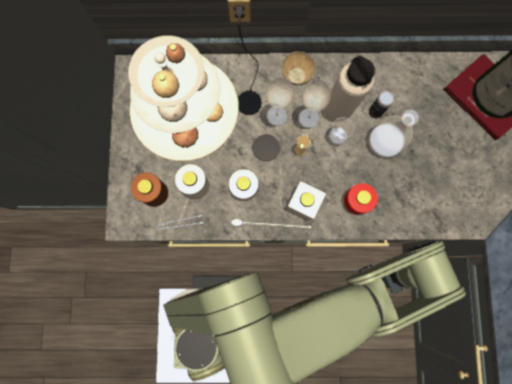

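Scene view, round canisters with brass buttons:
- Brown look-alike at (170,266). Not meant.
- Tall white at (202,230), top view (190,179).
- Short white at (243,208), top view (243,184).
- Square at (297,175), top view (307,200).
- Red look-alike at (325,152). Not meant.

I choose the white short and white tall ones, and I'll check them in one crop while measuring.

```bash
cat > h.py <<'E'
import numpy as np, cv2
def button(f,px,ztop,r=14):
    u0,v0=px; hsv=cv2.cvtColor(f['img'],cv2.COLOR_BGR2HSV)
    m=cv2.inRange(hsv,(15,120,90),(35,255,255)); w=np.zeros_like(m); cv2.circle(w,px,r,255,-1)
    fl=f['img'].shape[0]/2/np.tan(np.radians(f['fov_y']/2))
    v,u=np.nonzero((m&w)&(f['z_map']>0).astype(np.uint8)*255)
    d=f['z_map'][v,u].astype(float)
    C=np.c_[(u-f['cx'])/fl*d,(v-f['cy'])/fl*d,d]
    X=(C-f['t'])@f['R']
    X=X[abs(X[:,2]-ztop)<6]
    return X[:,:2].min(0)/2+X[:,:2].max(0)/2, X.mean(0), np.ptp(X[:,:2],axis=0), len(X)
E
python3 - <<'E'
import pickle,cv2,numpy as np
from h import *
np.set_printoptions(precision=1,suppress=True)
fs=pickle.load(open('f0.pkl','rb'))
for n,P in {'top':dict(short=(243,184),tall=(190,179),square=(307,200)),'scene':dict(short=(243,208),tall=(202,230),square=(297,175))}.items():
    for k,p in P.items(): print(n,k,*button(fs[n],p,dict(short=95,tall=140,square=115)[k]))
a=cv2.resize(fs['scene']['img'][140:310,140:345],None,fx=3.5,fy=3.5,interpolation=cv2.INTER_CUBIC)
cv2.imwrite('pics/crop.png',a)
# height of things along path
f=fs['top'];fl=192/np.tan(np.radians(f['fov_y']/2));v,u=np.mgrid[:384,:512];d=f['z_map'].astype(float)
X=(np.stack([(u-f['cx'])/fl*d,(v-f['cy'])/fl*d,d],-1)-f['t'])@f['R']
for (a,b) in [(243,184),(190,179),(265,147),(303,145),(277,116),(185,130),(213,112),(337,135)]: print((a,b),X[b,a])
E
```

```text
top short [ 490.  -127.3] [ 490.  -127.3   94.9] [34.5 32.9] 103
top tall [497.   41.5] [497.3  41.4 139.9] [35.7 36.1] 118
top square [ 430.8 -331.7] [ 431.5 -332.3  114.9] [35.8 35.6] 110
scene short [ 493.6 -124.4] [ 492.7 -122.9   94.8] [41.  38.4] 111
scene tall [500.9  46. ] [500.3  47.  140. ] [41.9 40.4] 143
scene square [ 435.3 -330.6] [ 435.5 -328.5  114.7] [40.  39.2] 90
(243, 184) [ 487.3 -127.1   90. ]
(190, 179) [494.4  39.1 142.9]
(265, 147) [ 636.6 -202.2    6.9]
(303, 145) [ 630.9 -332.4   48.1]
(277, 116) [ 749.8 -246.1   11.6]
(185, 130) [607.9  31.8 288.1]
(213, 112) [696.9 -37.2 194.9]
(337, 135) [ 650.3 -440.8   96.6]
```

View pics/crop.png

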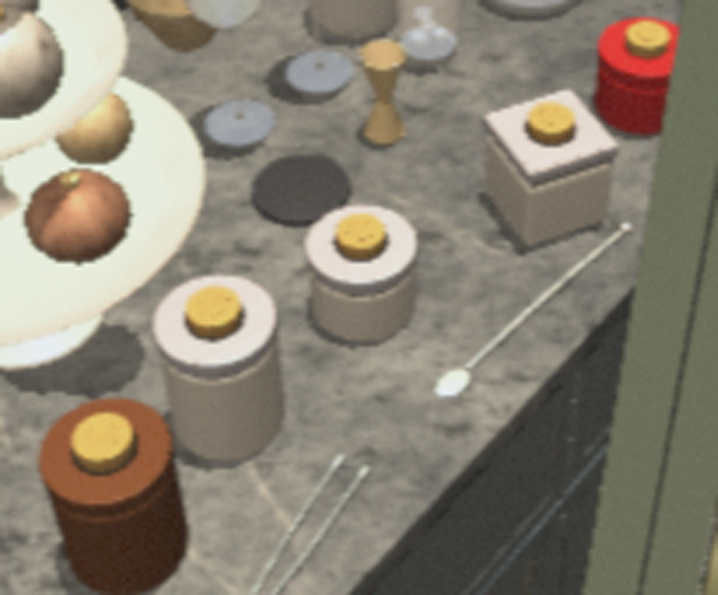

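The crop confirms it: the white short canister (button at 360,235 in the crop) and the white tall one (213,310), with brown, square and red clearly distinct. Short is at about (491,-126) and tall at about (498,43). I'll move at level height to above the short one, jaws shut, turning to yaw 0, and check clearance to the fruit stand.

Emit:
{"fn": "arm_command", "kwargs": {"rows": [{"delta_pos": [410,-276,0],"roll": 4.33,"jaw": 0},{"delta_pos": [410,-276,0],"roll": 4.33,"jaw": 0},{"delta_pos": [410,-276,0],"roll": 4.33,"jaw": 0},{"delta_pos": [410,-276,0],"roll": 4.33,"jaw": 0},{"delta_pos": [410,-276,0],"roll": 4.33,"jaw": 0},{"delta_pos": [410,-276,0],"roll": 4.33,"jaw": 0},{"delta_pos": [410,-276,0],"roll": 4.33,"jaw": 0},{"delta_pos": [410,-276,0],"roll": 4.33,"jaw": 0},{"delta_pos": [410,-276,0],"roll": 4.33,"jaw": 0},{"delta_pos": [410,-276,0],"roll": 4.33,"jaw": 0},{"delta_pos": [410,-276,0],"roll": 4.33,"jaw": 0},{"delta_pos": [410,-276,0],"roll": 4.33,"jaw": 0},{"delta_pos": [410,-276,0],"roll": 4.33,"jaw": 0},{"delta_pos": [410,-276,0],"roll": 4.33,"jaw": 0},{"delta_pos": [410,-276,0],"roll": 4.33,"jaw": 0},{"delta_pos": [410,-276,0],"roll": 4.33,"jaw": 0}]}}

```text
time_s: 1.43
ee_pos: [490.6, -127.6, 213.7]
ee_rot: [180.0, 0.1, -0.1]
force: [-0.2, 0.1, 0.6]
gripper_width: 0.3
gripper_force: 0.0
```

Run:
```python
import pickle,numpy as np
fs=pickle.load(open('f0.pkl','rb'))
for n,f in fs.items():
    fl=192/np.tan(np.radians(f['fov_y']/2));v,u=np.mgrid[:384,:512];d=f['z_map'].astype(float)
    X=(np.stack([(u-f['cx'])/fl*d,(v-f['cy'])/fl*d,d],-1)-f['t'])@f['R'];X=X[d>0]
    for z in(150,190,250):
        q=X[(X[:,2]>z)&(X[:,2]<600)&(X[:,1]>-250)&(X[:,1]<160)&(X[:,0]>400)]; print(n,z,np.sort(q[:,0])[:6].round(), q[np.argsort(q[:,0])[:3]].round())
```

```text
scene 150 [559. 560. 561. 562. 563. 567.] [[559.  70. 150.]
 [560. 100. 150.]
 [561. 102. 151.]]
scene 190 [601. 603. 603. 603. 604. 604.] [[601.  52. 192.]
 [603.  66. 190.]
 [603.  65. 291.]]
scene 250 [603. 603. 604. 605. 605. 605.] [[603.  65. 291.]
 [603.  75. 291.]
 [604.  67. 292.]]
top 150 [557. 561. 561. 561. 561. 561.] [[557.  55. 153.]
 [561.  20. 152.]
 [561.  93. 153.]]
top 190 [599. 601. 601. 601. 602. 602.] [[599.  65. 190.]
 [601.  63. 292.]
 [601.  60. 291.]]
top 250 [601. 601. 602. 602. 602. 602.] [[601.  63. 292.]
 [601.  60. 291.]
 [602.  69. 290.]]
```

Emit:
{"fn": "arm_command", "kwargs": {"rows": [{"delta_pos": [0,-1,40],"roll": 0,"jaw": 0},{"delta_pos": [0,-1,80],"roll": 0,"jaw": 0},{"delta_pos": [0,-1,108],"roll": 0,"jaw": 0},{"delta_pos": [0,-1,116],"roll": 0,"jaw": 0},{"delta_pos": [0,-1,119],"roll": 0,"jaw": 0},{"delta_pos": [0,-1,122],"roll": 0,"jaw": 0},{"delta_pos": [0,-1,125],"roll": 0,"jaw": 0},{"delta_pos": [0,-1,128],"roll": 0,"jaw": 0},{"delta_pos": [0,-1,130],"roll": 0,"jaw": 0},{"delta_pos": [0,-1,130],"roll": 0,"jaw": 0},{"delta_pos": [0,-1,130],"roll": 0,"jaw": 0},{"delta_pos": [0,-1,130],"roll": 0,"jaw": 0}]}}

```text
time_s: 2.43
ee_pos: [491.8, -125.7, 84.3]
ee_rot: [180.0, -0.1, 0.0]
force: [0.3, -0.2, 0.2]
gripper_width: 0.5
gripper_force: 0.0
```

Pressed past the snap with no residual force, so the button has dropped away. I'll lift and go over the tall one.

Emit:
{"fn": "arm_command", "kwargs": {"rows": [{"delta_pos": [0,0,-40],"roll": 0,"jaw": 0},{"delta_pos": [0,0,-80],"roll": 0,"jaw": 0},{"delta_pos": [0,0,-105],"roll": 0,"jaw": 0},{"delta_pos": [7,-170,-105],"roll": 0,"jaw": 0},{"delta_pos": [7,-170,-105],"roll": 0,"jaw": 0},{"delta_pos": [7,-170,-105],"roll": 0,"jaw": 0},{"delta_pos": [7,-170,-105],"roll": 0,"jaw": 0},{"delta_pos": [7,-170,-105],"roll": 0,"jaw": 0},{"delta_pos": [7,-170,-105],"roll": 0,"jaw": 0},{"delta_pos": [7,-170,-105],"roll": 0,"jaw": 0}]}}

```text
time_s: 3.27
ee_pos: [498.4, 44.2, 189.0]
ee_rot: [180.0, -0.0, 0.1]
force: [0.1, -0.2, -0.2]
gripper_width: 0.3
gripper_force: 0.0
```

Run:
```python
from workcell import env
from h import *
for n,p in (('top',(243,184)),('scene',(243,209))):
    f=env.grab_frame(n)
    for z in (83,95):
        try: print(n,z,*button(f,p,z))
        except Exception as e: print(n,z,'none')
```

```text
top 83 [ 490.44682217 -126.80370734] [ 491.58072122 -126.94320688   82.9098541 ] [38.45320723 33.27877881] 108
top 95 [ 484.06460588 -117.20193566] [ 484.06460588 -117.20193566   89.99816385] [20.19673149  6.62413428] 2
scene 83 [ 496.20876812 -125.77466832] [ 495.33792911 -124.55520385   83.07341245] [42.85131175 40.37910345] 106
scene 95 [ 478.70674561 -116.13587344] [ 478.70674561 -116.13587344   89.48884116] [0. 0.] 1
```

The short button is latched at z 83. Now the tall one.

Emit:
{"fn": "arm_command", "kwargs": {"rows": [{"delta_pos": [0,0,30],"roll": 0,"jaw": 0},{"delta_pos": [0,0,44],"roll": 0,"jaw": 0},{"delta_pos": [0,0,48],"roll": 0,"jaw": 0},{"delta_pos": [0,0,51],"roll": 0,"jaw": 0},{"delta_pos": [0,0,54],"roll": 0,"jaw": 0},{"delta_pos": [0,0,57],"roll": 0,"jaw": 0},{"delta_pos": [0,0,60],"roll": 0,"jaw": 0},{"delta_pos": [0,0,60],"roll": 0,"jaw": 0},{"delta_pos": [0,0,60],"roll": 0,"jaw": 0},{"delta_pos": [0,0,60],"roll": 0,"jaw": 0}]}}

```text
time_s: 4.2
ee_pos: [498.7, 44.2, 129.1]
ee_rot: [180.0, -0.0, -0.0]
force: [0.2, 0.2, 0.1]
gripper_width: 0.1
gripper_force: 0.0
```

Emit:
{"fn": "arm_command", "kwargs": {"rows": [{"delta_pos": [0,0,-40],"roll": 0,"jaw": 0},{"delta_pos": [0,0,-80],"roll": 0,"jaw": 0},{"delta_pos": [0,0,-100],"roll": 0,"jaw": 0},{"delta_pos": [0,170,-100],"roll": 0,"jaw": 0},{"delta_pos": [0,170,-100],"roll": 0,"jaw": 0},{"delta_pos": [0,170,-100],"roll": 0,"jaw": 0},{"delta_pos": [0,170,-100],"roll": 0,"jaw": 0},{"delta_pos": [0,170,-100],"roll": 0,"jaw": 0},{"delta_pos": [0,170,-100],"roll": 0,"jaw": 0},{"delta_pos": [0,170,-100],"roll": 0,"jaw": 0}]}}

```text
time_s: 5.03
ee_pos: [498.3, -125.5, 228.9]
ee_rot: [-180.0, 0.0, -0.1]
force: [-0.5, 0.4, 0.3]
gripper_width: 0.5
gripper_force: 0.0
```

Run:
```python
from workcell import env
from h import *
f={n:env.grab_frame(n) for n in('top','scene')}
for n,p,zs in (('top',(190,181),(128,140)),('scene',(202,233),(128,140)),('top',(307,200),(115,)),('scene',(297,175),(115,)),('scene',(243,211),(83,))):
    for z in zs:
        try: print(n,z,*button(f[n],p,z))
        except Exception as e: print(n,z,'none')
cv2.imwrite('pics/end.png',f['scene']['img'])
```

```text
top 128 [503.09486873  56.46523971] [503.66281774  57.98062396 127.56353478] [22.03983226 10.56262797] 17
top 140 none
scene 128 [503.15270652  45.23647072] [502.7634448   45.37479492 128.31820081] [42.52932314 39.95521406] 138
scene 140 none
top 115 [ 430.97037897 -331.63896663] [ 431.9311545  -332.41352614  114.30960007] [36.73958896 35.44684603] 108
scene 115 none
scene 83 [ 495.78672832 -125.24034627] [ 495.57587885 -124.37399721   82.9294286 ] [44.64047449 40.65042619] 110
```

View pics/end.png

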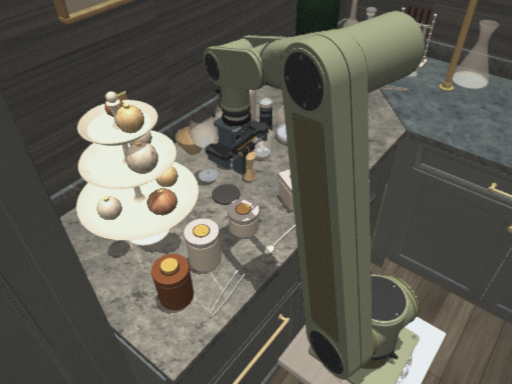

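The picture shows the short button (243,209) and the tall button (201,231) both sunk into their lids, with the canisters in place. The square one is half hidden here by the arm, but the top camera measures its button at z 114 (up). The gripper is free, so I'm handing in.

```bash
python3 -c "
from workcell import env
print(env.job_done())"
```

```text
the job is handed in; nothing more can be done
None
```

I pressed the short canister's button and then the tall one's, and the cameras show both down (z 83 and 128 mm). The square one's button is still up (z 114 mm), all three canisters are where they began, and the job is handed in; no verdict was returned.

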